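Mirror the barista's row on the other rack

ROBOT

A 7-joint arm with a two-finger parallel gripper is mounted at the origin on a cart in front of the work surface, level with it; the furniture and walls round the work are solid. World frame = base frame: x ahead of the robot, y to its left, z up, the work surface at z = 0. Lengths are in mm, angles in rad, forces in N, time in s.
With the tool pointing down it reaches from about 400 to 875 mm from the base axis. Payload 4.4 kg.
Tool frame: the origin (TCP) lies at the very end of the fingers, on their centre line; the grasp point (between the pads) lies 19 mm behind it; z points along the fingers, y is the direction in which the jaws open and shut (so a half turn about z gives the same grasp; the last joint's range is limited). The gripper opens to 85 mm and grips with 20 to 120 N. Pads are 22 mm wide; open, the fingers measure 114 mm over their backs; the gripper's body (76 mm by 85 mm) begins 54 mm behind the grasp point. The pads swing forward as they close: fully open they stand 13 mm farther back than shut.
Start: joints at [-1.403, 0.628, 0.038, 1.517, -0.027, 0.996, -0.02], TCP at [150.564, 632.336, 231.313] pointing down, gripper open.
Joint ranges: [-3.06, 3.06], [-0.37, 2.12], [-1.25, 1.32], [0.18, 2.47], [-1.1, 4.24], [0.23, 1.98], [-2.94, 2.94]. Speed limits (rad/s): [2.57, 2.57, 3.14, 3.14, 3.14, 3.14, 3.14].

INTERFACE

Orientations are given as [roll, pitch, yaw] about the fixed x, y, z axes, in that order (R = Rz(yaw) Ry(pitch) Rx(roll)).
In Python, from cell import ctrl, eyes gives the robot as it stands.
- The arm moves only by the tool move_arm, never from a script. Its argument "increments" is a list of rows, each a list of 6 numbers: the shift along the tool's x, y, z in cm, then the turn, a rotation vector about the tool's x, y, z in degrees. In form: [[x, y, z, wx, wy, wz], ...]. A call has 1 to 20 rows; each row is the pose to reach, as a shift and turn from the pose commanded when the call began, along the tool's axes at that moment; what a row does not reach only later rows make up. A row lasts 1/10 s, in which the tool goes at most 50 mm and 8.59 degrees, less where a joint would pass 70% of its speed; a pose out of reach is approached as far as the arm can. A call with a gripper value outside its range is refused whole. "grip" is the opening, from -1 (shut) to 1 (fully open), set as the call begins (left out, the last holds). The fingers move at their own pace and stop on an object; the grip force is fixed at half the most. Time passes only in rows, so rows that repeat a pose let the fingers close. It gives the time, the measured TCP pose, the force and the opening at its end, in the units of the state.
- ctrl.read_state(): the state, without advancing time (a new reading comes with each control period).
- eyes.get_image(name): name is "side" or "top" or "wrist"; returns the picture (480x640x3 uint8, red, green, blue); there is no depth.
- eyes.calibration(name): a dict with "fx", "fy", "cx", "cy" (pixels), "dist" ([k1, k2, p1, p2, k3] as OpenCV has them; the pictures are not rectified), "pose" (4x4, takes a point from camera to world coordinates); the wrist camera has in their place "tool_from_camera" (4x4, takes a point from camera to tool coordinates, whose origin is the TCP and whose axes are the flange's). Camera axes: x right, y up, looking along -z (the intrinsics and any distortion apply to the point x, -y, -z); pixel columns grow to the right and rows downward; lengths in mm; the calibration is good to about 2 mm. A picture is of the moment at which its call begins: read the wrist's pose just before it. calibration takes no time and is no camera call.
- ctrl.finish_job(): hands the job in, once; it reports no verdict.
The state is a dict: "clock": time; "qpos": joint angles; "qd": joint speeds; "tau": joint torques, N m; "eef_pos": TCP position; "tool_rot": TCP orientation; "force": force on the tool from outside, world axes, zero at the start; "torque": the same for the moment, N m; "width": finger opening in mm.
Only numpy, scipy, OpenCV 4.12 (cv2) and the standard library are available. Lean on these libraries where they do the work, as an engineer would, in place of code of your own. Each camera call takes 0.05 s, during which the arm holds its last target. There are 200 camera calls.

TASK

The next barista works left-handed and wants the row mirrored: move the jar, the two shakers and the tamper from their rack to the empty rack, one in each bay, in reverse order, so that what stands at the left end now ends up in the rightmost bay, the second from the left in the second bay from the right, and so on (left and right as the robot sees them). Keep each upright on the way, set it flat on the board in the middle of its bay, and let go.

Things in the scene. Friction and masses are not known exactly. Their poses are not given: they have to be found in the camera images.
- full_rack: The rack that holds the four things on cork pads: fixed wooden rack, 100 x 370 mm, board top 12 mm up, four bays in a row. Origin: centre of its underside; y along the row (within 0.2 rad of the robot's left), x across, z up. Bay centres at x = 0, y = -135, -45, 45, 135 mm; ribs 6 mm high part them (86 mm apart); steel guard rails at x = +-46 mm, tops 32 mm up. 
- empty_rack: The rack empty at the start, no pads: fixed wooden rack, 100 x 370 mm, board top 12 mm up, four bays in a row. Origin: centre of its underside; y along the row (within 0.2 rad of the robot's left), x across, z up. Bay centres at x = 0, y = -135, -45, 45, 135 mm; ribs 6 mm high part them (86 mm apart); steel guard rails at x = +-46 mm, tops 32 mm up. Tall machines stand behind the racks.
- jar: glass sugar jar with a grey lid, 65 mm across, 100 mm tall. Loose, about 259 g, give or take a third, upright on its pad at the start. Origin: centre of its underside; z up its axis. Grip it from above about 80 mm over its underside, across the row (about 25 mm gap to its neighbours).
- black_cap_shaker: cream-coloured round shaker with a black cap, 64 mm across, 110 mm tall. Loose, about 220 g, give or take a third, upright on its pad at the start. Origin: centre of its underside; z up its axis. Grip it from above about 80 mm over its underside, across the row (about 25 mm gap to its neighbours).
- steel_shaker: all-metal round shaker with a pierced domed top, 64 mm across, 110 mm tall. Loose, about 220 g, give or take a third, upright on its pad at the start. Origin: centre of its underside; z up its axis. Grip it from above about 80 mm over its underside, across the row (about 25 mm gap to its neighbours).
- tamper: coffee tamper standing on its round metal foot (58 mm across), with a turned wooden handle above: a 20 mm neck from 23 to 53 mm above its underside, then a knob 39 mm wide from 53 mm to the top; 99 mm tall in all. Loose, about 450 g, give or take a third, upright on its pad at the start. Origin: centre of its underside; z up its axis. Grip it from above about 80 mm over its underside, across the row (about 25 mm gap to its neighbours).
- pad_jar: thin cork pad, 76 x 76 x 3 mm, fixed in the full rack, in the bay where the jar stands at the start; it stays there. Origin: centre of its underside, 12 mm above the worktop; axes as the rack's.
- pad_black_cap_shaker: thin cork pad, 76 x 76 x 3 mm, fixed in the full rack, in the bay where the black-capped shaker stands at the start; it stays there. Origin: centre of its underside, 12 mm above the worktop; axes as the rack's.
- pad_steel_shaker: thin cork pad, 76 x 76 x 3 mm, fixed in the full rack, in the bay where the steel shaker stands at the start; it stays there. Origin: centre of its underside, 12 mm above the worktop; axes as the rack's.
- pad_tamper: thin cork pad, 76 x 76 x 3 mm, fixed in the full rack, in the bay where the tamper stands at the start; it stays there. Origin: centre of its underside, 12 mm above the worktop; axes as the rack's.
Things that resemble listed ones, but are neither listed nor needed, are in the scene too. Leave any red look-alike of the tamper alone. What is shaped like the black_cap_shaker but purple is not meant.

How it is judged (in metres and radians):
At the end, for the whole second after the job is handed in: Each thing stands, released and still (under 20 mm/s), in the empty rack's bay that mirrors its starting bay (bay y = minus its pad's y), within 15 mm of the bay centre along and across the row, underside within 4 mm of the board, tilt under 0.08 rad; none was ever tipped over 0.7 rad (x of jar in the frame of empty_rack between -0.015 and 0.015 m and z of jar in the frame of empty_rack between 0.008 and 0.016 m and angle between each of jar, black_cap_shaker, steel_shaker, tamper's own z axis and vertical below 0.08 rad and linear speed of each of jar, black_cap_shaker, steel_shaker, tamper below 0.02 m/s and ((y of pad_jar in the frame of full_rack between -0.155 and -0.115 m and y of jar in the frame of empty_rack between 0.12 and 0.15 m) or (y of pad_jar in the frame of full_rack between -0.065 and -0.025 m and y of jar in the frame of empty_rack between 0.03 and 0.06 m) or (y of pad_jar in the frame of full_rack between 0.025 and 0.065 m and y of jar in the frame of empty_rack between -0.06 and -0.03 m) or (y of pad_jar in the frame of full_rack between 0.115 and 0.155 m and y of jar in the frame of empty_rack between -0.15 and -0.12 m)) and x of black_cap_shaker in the frame of empty_rack between -0.015 and 0.015 m and z of black_cap_shaker in the frame of empty_rack between 0.008 and 0.016 m and ((y of pad_black_cap_shaker in the frame of full_rack between -0.155 and -0.115 m and y of black_cap_shaker in the frame of empty_rack between 0.12 and 0.15 m) or (y of pad_black_cap_shaker in the frame of full_rack between -0.065 and -0.025 m and y of black_cap_shaker in the frame of empty_rack between 0.03 and 0.06 m) or (y of pad_black_cap_shaker in the frame of full_rack between 0.025 and 0.065 m and y of black_cap_shaker in the frame of empty_rack between -0.06 and -0.03 m) or (y of pad_black_cap_shaker in the frame of full_rack between 0.115 and 0.155 m and y of black_cap_shaker in the frame of empty_rack between -0.15 and -0.12 m)) and x of steel_shaker in the frame of empty_rack between -0.015 and 0.015 m and z of steel_shaker in the frame of empty_rack between 0.008 and 0.016 m and ((y of pad_steel_shaker in the frame of full_rack between -0.155 and -0.115 m and y of steel_shaker in the frame of empty_rack between 0.12 and 0.15 m) or (y of pad_steel_shaker in the frame of full_rack between -0.065 and -0.025 m and y of steel_shaker in the frame of empty_rack between 0.03 and 0.06 m) or (y of pad_steel_shaker in the frame of full_rack between 0.025 and 0.065 m and y of steel_shaker in the frame of empty_rack between -0.06 and -0.03 m) or (y of pad_steel_shaker in the frame of full_rack between 0.115 and 0.155 m and y of steel_shaker in the frame of empty_rack between -0.15 and -0.12 m)) and x of tamper in the frame of empty_rack between -0.015 and 0.015 m and z of tamper in the frame of empty_rack between 0.008 and 0.016 m and ((y of pad_tamper in the frame of full_rack between -0.155 and -0.115 m and y of tamper in the frame of empty_rack between 0.12 and 0.15 m) or (y of pad_tamper in the frame of full_rack between -0.065 and -0.025 m and y of tamper in the frame of empty_rack between 0.03 and 0.06 m) or (y of pad_tamper in the frame of full_rack between 0.025 and 0.065 m and y of tamper in the frame of empty_rack between -0.06 and -0.03 m) or (y of pad_tamper in the frame of full_rack between 0.115 and 0.155 m and y of tamper in the frame of empty_rack between -0.15 and -0.12 m))); the robot touches nothing.
It fails at once if one of the four things is tipped by more than 0.7 rad (angle between any of jar, black_cap_shaker, steel_shaker, tamper's own z axis and vertical above 0.7 rad).
It also fails if it takes over 128 s, if anything falls off the work surface, if the arm or the gripper's body presses on something with over 40 N, if the wrist force passes 120 N, or if a joint passes its speed limit or range.

## Working session

There is one attempt and no reset: what is moved stays moved. The work goes in short steps, Python scripts to look and compute and a tool call to move; the robot and the scene stay as the last step left them, time stands still between calls to the robot, and variables do not carry over. Pictures are saved under pics/ and viewed, about 12 in all and at most 16, crops included, and the job is handed in when it is done.

Besides the shell and the picture viewer there is one more tool, called after "Emit:" as name(argument=value, ...) on one line, values as JSON. move_arm: Moves the arm, as the interface text tells. Its arguments: {"type":"object","properties":{"increments":{"type":"array","items":{"type":"array","items":{"type":"number"}}},"grip":{"type":"number"}},"required":["increments"]}

```bash
ls; mkdir -p pics; python3 - <<'E'
from cell import ctrl, eyes
import cv2
s=ctrl.read_state()
print({k:s[k] for k in('clock','eef_pos','tool_rot','width','force')})
for n in('side','top'):
    cv2.imwrite(f'pics/{n}0.png',eyes.get_image(n)[:,:,::-1]); c=eyes.calibration(n); print(n,c)
print(eyes.calibration('wrist'))
E
```

```text
pics
{'clock': 0.0, 'eef_pos': array([150.39574114, 631.73896023, 230.39894099]), 'tool_rot': array([-3.13974989e+00,  1.70938546e-05,  2.90780603e+00]), 'width': 85.39820373723357, 'force': array([-1.28474404, -0.86173607, -0.27223725])}
side {'fx': 497.82310999458014, 'fy': 497.82310999458014, 'cx': 323.9379302925145, 'cy': 245.5787751129452, 'dist': array([-0.08236068,  0.        ,  0.        ,  0.        ,  0.        ]), 'pose': array([[ 2.60717540e-01,  3.85690635e-01, -8.85024914e-01,
        -7.42737865e+02],
       [-9.65414198e-01,  1.05429030e-01, -2.38453655e-01,
        -3.43480024e+02],
       [ 1.33797641e-03,  9.16584668e-01,  3.99838412e-01,
         6.26134248e+02],
       [ 0.00000000e+00,  0.00000000e+00,  0.00000000e+00,
         1.00000000e+00]])}
top {'fx': 574.0813759345178, 'fy': 574.0813759345178, 'cx': 320.5622124150702, 'cy': 238.6318366151572, 'dist': array([0.04536212, 0.        , 0.        , 0.        , 0.        ]), 'pose': array([[ 2.44403340e-02,  9.91481306e-01, -1.27935495e-01,
         3.48003012e+02],
       [-9.99461153e-01,  2.14287360e-02, -2.48638842e-02,
        -1.71558861e+01],
       [-2.19105804e-02,  1.28474239e-01,  9.91470774e-01,
         1.29158901e+03],
       [ 0.00000000e+00,  0.00000000e+00,  0.00000000e+00,
         1.00000000e+00]])}
{'fx': 410.11885234236405, 'fy': 410.11885234236405, 'cx': 317.6906408261755, 'cy': 238.3063787784188, 'dist': array([-0.02201774,  0.        ,  0.        ,  0.        ,  0.        ]), 'tool_from_camera': array([[-5.31294433e-04,  9.60643359e-01,  2.77784186e-01,
         7.00308930e+01],
       [ 9.99999775e-01,  3.96755640e-04,  5.40540645e-04,
        -2.16068342e-01],
       [ 4.09054339e-04,  2.77784411e-01, -9.60643354e-01,
        -1.42297178e+02],
       [ 0.00000000e+00,  0.00000000e+00,  0.00000000e+00,
         1.00000000e+00]])}
```

View pics/top0.png

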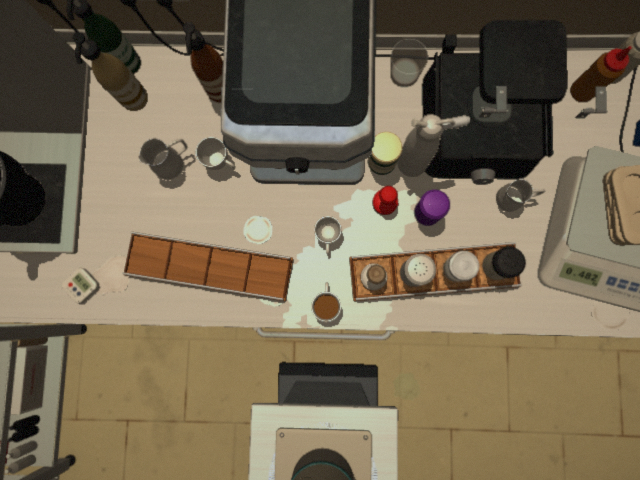

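View pics/side0.png

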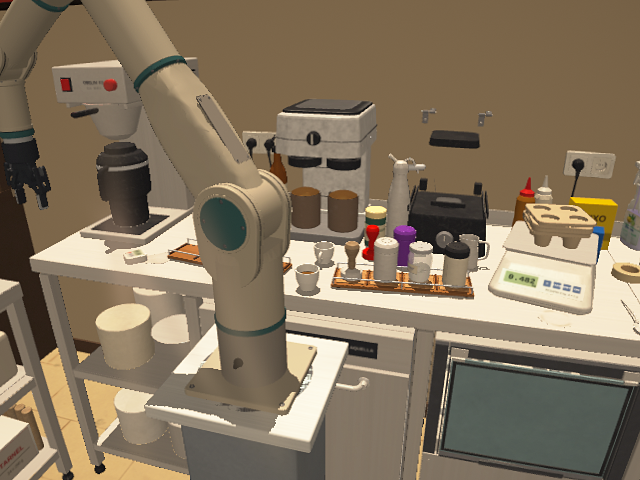

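The top view shows the empty rack at left, with corners near (133,235), (292,258), (285,300) and (125,275). The full rack is at right and holds, from left to right, the tamper (375,277), steel shaker (420,270), jar (462,265) and black-cap shaker (510,262). Two cups stand between the racks, with the red and purple decoys behind them.

```bash
cat > h.py <<'E'
import numpy as np, cv2
from cell import ctrl, eyes
from scipy.spatial.transform import Rotation as Rn
def pose(n,s=None):
    c=eyes.calibration(n)
    if n!='wrist': return c,c['pose']
    T=np.eye(4); T[:3,:3]=Rn.from_euler('xyz',s['tool_rot']).as_matrix(); T[:3,3]=s['eef_pos']
    return c,T@c['tool_from_camera']
def K(c): return np.array([[c['fx'],0,c['cx']],[0,c['fy'],c['cy']],[0,0,1.]])
def cast(uv,z,c,P):
    u=cv2.undistortPoints(np.float64(uv).reshape(-1,1,2),K(c),np.array(c['dist'])).reshape(-1,2)
    d=np.c_[u[:,0],-u[:,1],-np.ones(len(u))]@P[:3,:3].T
    return (P[:3,3]+d*((z-P[2,3])/d[:,2])[:,None])[:,:2]
def proj(X,c,P):
    q=(np.atleast_2d(X)-P[:3,3])@P[:3,:3]*[1,-1,-1]
    return cv2.projectPoints(q,np.zeros(3),np.zeros(3),K(c),np.array(c['dist']))[0].reshape(-1,2)
E
python3 - <<'E'
from h import *
im=cv2.imread('pics/top0.png'); c,P=pose('top')
hsv=cv2.cvtColor(im,cv2.COLOR_BGR2HSV)
m=cv2.inRange(hsv,(3,110,50),(16,255,230))
n,l,st,ce=cv2.connectedComponentsWithStats(cv2.morphologyEx(m,cv2.MORPH_CLOSE,np.ones((7,7))))
for i in range(1,n):
    x,y,w,h,a=st[i]
    if a>1500 and 220<y<320:
        pts=np.argwhere(l==i)[:,::-1]
        print(st[i],cv2.minAreaRect(np.float32(cast(pts,12,c,P))))
big=cv2.resize(im[220:315,110:310],None,fx=4,fy=4,interpolation=cv2.INTER_CUBIC)
b2=cv2.resize(im[230:315,340:540],None,fx=4,fy=4,interpolation=cv2.INTER_CUBIC)
cv2.imwrite('pics/crop0.png',np.vstack([big[:300],b2[:300]]))
E
```

```text
[ 125  234  168   67 6430] ((448.4041748046875, 265.15606689453125), (367.70306396484375, 95.06324005126953), 81.35060119628906)
[ 350  244  170   57 3753] ((443.93682861328125, -238.07904052734375), (96.4169692993164, 367.4271240234375), 5.907700061798096)
```

```bash
python3 - <<'E'
import cv2,numpy as np
im=cv2.imread('pics/top0.png')
a=cv2.resize(im[225:310,110:310],None,fx=3.5,fy=3.5,interpolation=cv2.INTER_CUBIC)
b=cv2.resize(im[232:317,340:540],None,fx=3.5,fy=3.5,interpolation=cv2.INTER_CUBIC)
cv2.imwrite('pics/crop1.png',np.vstack([a,b]))
E
```

```text
(no output)
```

View pics/crop1.png

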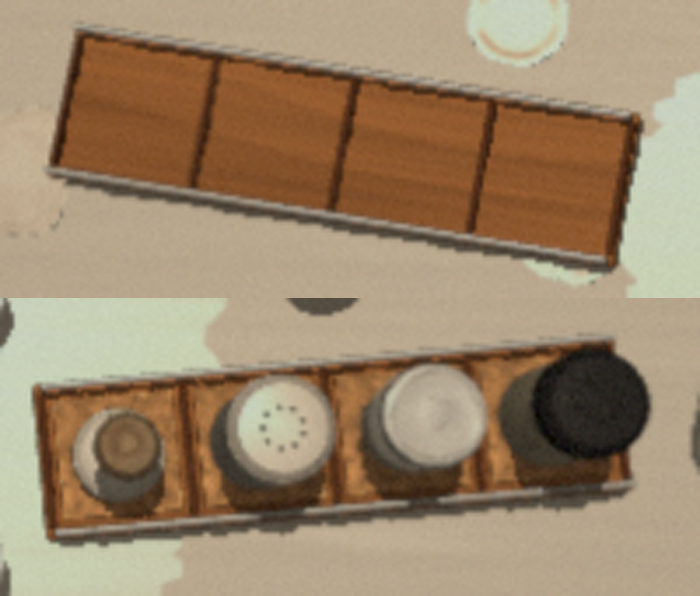

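The crop confirms the order: tamper (125,445), steel shaker with pierced dome (283,428), jar (430,415) and black cap (590,400). The empty rack is clear. Next I compute the moves.

```bash
cat >> h.py <<'E'
def go(x,y,z,yaw_deg,frm=None):
    """shift (cm) and turn (deg) in the present tool axes; frm=(pos,yaw) commanded, else measured"""
    if frm is None: s=ctrl.read_state(); p=np.array(s['eef_pos']); R=Rn.from_euler('xyz',s['tool_rot'])
    else: p=np.array(frm[:3],float); R=Rn.from_euler('xyz',[np.pi,0,np.radians(frm[3])])
    T=Rn.from_euler('xyz',[np.pi,0,np.radians(yaw_deg)])
    d=R.inv().apply(np.array([x,y,z])-p)/10; w=(R.inv()*T).as_rotvec(degrees=True)
    print('shift',d.round(2),'turn',w.round(2)); return d,w
E
python3 - <<'E'
from h import *
go(457,325,330,81.35,(150.564,632.336,231.313,166.6))
go(438,-178,330,95.9,(457,325,330,81.35))
E
```

```text
shift [-36.93 -22.8   -9.87] turn [-0.   -0.   85.25]
shift [-50.01   5.69   0.  ] turn [  0.     0.   -14.55]
```

Emit:
move_arm(increments=[[0,0,-5,0,0,0],[-6,-4,-9.8,0,0,15],[-37,-22.8,-9.8,0,0,85.2],[-37,-22.8,-9.8,0,0,85.2],[-37,-22.8,-9.8,0,0,85.2],[-37,-22.8,-9.8,0,0,85.2],[-37,-22.8,-9.8,0,0,85.2],[-37,-22.8,-9.8,0,0,85.2],[-37,-22.8,-9.8,0,0,85.2],[-37,-22.8,-9.8,0,0,85.2],[-37,-22.8,-9.8,0,0,85.2],[-37,-22.8,-9.8,0,0,85.2],[-37,-22.8,-9.8,0,0,85.2],[-37,-22.8,-9.8,0,0,85.2]], grip=1)

```text
clock: 1.5
eef_pos: [456.5, 326.1, 328.9]
tool_rot: [-3.14, -0.0, 1.426]
force: [-0.4, 0.2, 0.4]
width: 85.5
```

```bash
python3 - <<'E'
from h import *
s=ctrl.read_state(); im=eyes.get_image('wrist')[:,:,::-1].copy(); c,P=pose('wrist',s)
print(s['eef_pos'],s['tool_rot'],s['qpos'].round(2) if hasattr(s['qpos'],'round') else s['qpos'])
np.save('pics/s1.npy',P); cv2.imwrite('pics/w1.png',im)
m=cv2.inRange(cv2.cvtColor(im,cv2.COLOR_BGR2HSV),(3,110,50),(16,255,230))
n,l,st,_=cv2.connectedComponentsWithStats(cv2.morphologyEx(m,cv2.MORPH_CLOSE,np.ones((9,9))))
for i in range(1,n):
    if st[i][4]>5000:
        print(st[i],cv2.minAreaRect(np.float32(cast(np.argwhere(l==i)[:,::-1],12,c,P))))
go(438,-178,330,95.9)
E
```

```text
[456.50233119 326.11316035 328.93699037] [-3.14046362e+00 -6.23590230e-06  1.42581069e+00] [-0.99  0.44  0.49  1.64 -0.22  1.12 -0.59]
[  273    67    91   307 24264] ((448.4933166503906, 266.5480651855469), (367.3435363769531, 94.0040054321289), 81.73963165283203)
shift [-50.13   5.48  -0.1 ] turn [-5.000e-02 -1.000e-02 -1.425e+01]
```

View pics/w1.png

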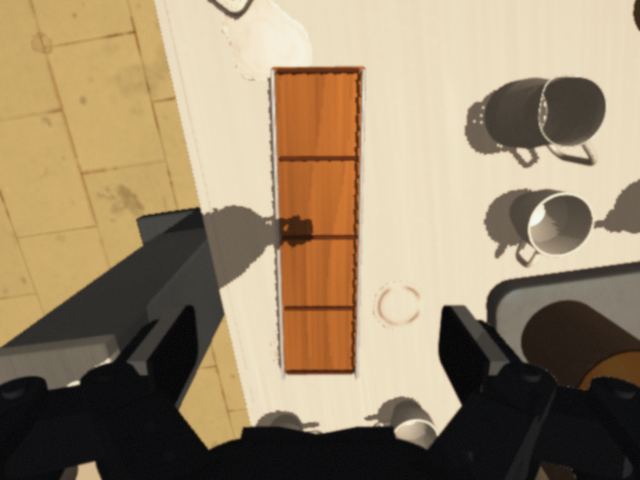

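The empty rack shows from (273,67) to (362,374), and its pose agrees with the top view to about 1.5 mm. Next is the full rack.

Emit:
move_arm(increments=[[-4,0.5,0,0,0,-1.1],[-50.1,5.5,0,0,0,-14.2],[-50.1,5.5,0,0,0,-14.2],[-50.1,5.5,0,0,0,-14.2],[-50.1,5.5,0,0,0,-14.2],[-50.1,5.5,0,0,0,-14.2],[-50.1,5.5,0,0,0,-14.2],[-50.1,5.5,0,0,0,-14.2],[-50.1,5.5,0,0,0,-14.2],[-50.1,5.5,0,0,0,-14.2],[-50.1,5.5,0,0,0,-14.2],[-50.1,5.5,0,0,0,-14.2],[-50.1,5.5,0,0,0,-14.2]])

```text
clock: 2.85
eef_pos: [437.4, -177.6, 329.1]
tool_rot: [-3.141, -0.001, 1.671]
force: [0.2, 1.6, -0.2]
width: 85.4
```

```bash
python3 - <<'E'
from h import *
s=ctrl.read_state(); im=eyes.get_image('wrist')[:,:,::-1].copy(); c,P=pose('wrist',s)
print(s['eef_pos'],s['tool_rot'],s['qpos'])
np.save('pics/s2.npy',P)
m=cv2.inRange(cv2.cvtColor(im,cv2.COLOR_BGR2HSV),(3,110,50),(16,255,230))
n,l,st,_=cv2.connectedComponentsWithStats(cv2.morphologyEx(m,cv2.MORPH_CLOSE,np.ones((9,9))))
for i in range(1,n):
    if st[i][4]>2000:
        print(st[i],cv2.minAreaRect(np.float32(cast(np.argwhere(l==i)[:,::-1],12,c,P))))
# predicted object circles at bay centres (full rack 444,-238, yaw 5.9)
a=np.radians(5.9); ex=np.array([np.cos(a),np.sin(a)]); ey=np.array([-np.sin(a),np.cos(a)])
t=np.linspace(0,2*np.pi,40)
top=cv2.imread('pics/top0.png'); ct,Pt=pose('top')
for img,cc,PP in((im,c,P),(top,ct,Pt)):
  for y,h,r in((135,99,14),(45,105,28),(-45,100,32),(-135,110,32)):
    o=np.array([444,-238])+ey*y
    X=np.c_[o[0]+r*np.cos(t),o[1]+r*np.sin(t),np.full(40,15+h)]
    for p in proj(X,cc,PP): cv2.circle(img,tuple(int(v) for v in p.round()),0 if img is top else 1,(0,255,0),-1)
cv2.imwrite('pics/w2.png',im)
cv2.imwrite('pics/t2.png',cv2.resize(top[232:317,340:540],None,fx=4,fy=4,interpolation=cv2.INTER_NEAREST))
E
```

```text
[ 437.36297613 -177.58042388  329.13091856] [-3.14143690e+00 -1.09170989e-03  1.67052221e+00] [-0.13559009  0.30019696  0.61289884  1.86410112 -0.19964646  1.03902492
  0.65804314]
[  275    68    91   308 13649] ((448.1976013183594, -238.66831970214844), (94.15760803222656, 368.3927917480469), 6.308870792388916)
```

View pics/w2.png

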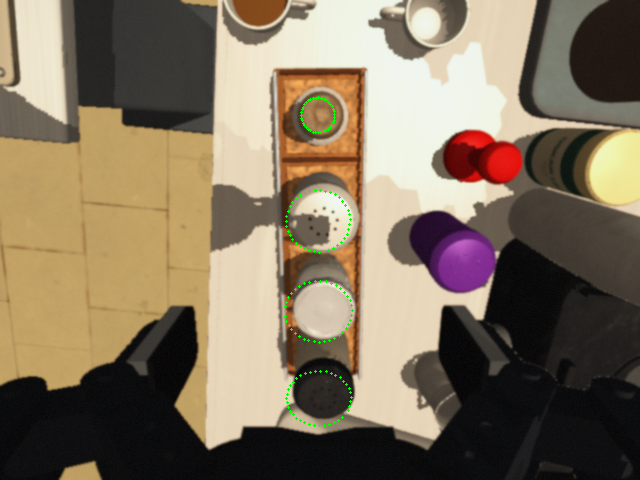

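View pics/t2.png

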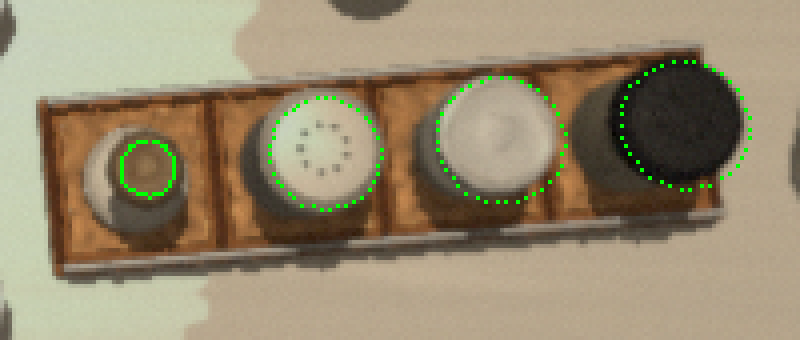

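In the wrist view the predicted circles land on the tamper knob (318,115), the steel shaker (322,219), the jar (323,309) and the black cap (323,388). The top view agrees within a few mm.

```bash
python3 - <<'E'
from h import *
ct,Pt=pose('top'); cw=eyes.calibration('wrist'); Pw=np.load('pics/s2.npy')
R=lambda a:np.array([[np.cos(a),-np.sin(a)],[np.sin(a),np.cos(a)]])
for n,h,w,t in(('tamper',114,(318,115),(377,273.75)),('steel',122,(321,220),(420.5,269.3)),('jar',115,(323,309),(464.2,265.8)),('black',125,(323,388),(510,263))):
    a=cast(w,h,cw,Pw)[0]; b=cast(t,h,ct,Pt)[0]; m=(a+b)/2
    print(n,a.round(1),b.round(1),'mean',m.round(1),'rack',((m-[446.5,-238.3])@R(np.radians(6.1))).round(1))
for y in(-135,-45,45,135): print(y,(np.array([448.5,266])+R(np.radians(-8.5))@[0,y]).round(1))
go(432.2,-104,330,96.1)
E
```

```text
tamper [ 430.6 -103.6] [ 430.  -104.9] mean [ 430.3 -104.3] rack [ -1.9 135. ]
steel [ 442.  -191.3] [ 440.6 -192.2] mean [ 441.3 -191.8] rack [-0.3 46.8]
jar [ 452.9 -279.4] [ 450.4 -281.7] mean [ 451.6 -280.5] rack [  0.6 -42.5]
black [ 461.1 -359.6] [ 457.3 -370.6] mean [ 459.2 -365.1] rack [  -0.9 -127.4]
-135 [428.5 132.5]
-45 [441.8 221.5]
45 [455.2 310.5]
135 [468.5 399.5]
shift [ 7.31  0.21 -0.08] turn [-0.01 -0.07 -0.31]
```

Emit:
move_arm(increments=[[3,0,0,0,0,0],[7.3,0,1,0,0,0],[7.3,0,4,0,0,0],[7.3,0,8,0,0,0],[7.3,0,12,0,0,0],[7.3,0,16,0,0,0],[7.3,0,19,0,0,0],[7.3,0,22,0,0,0],[7.3,0,24,0,0,0],[7.3,0,25,0,0,0],[7.3,0,25.9,0,0,0],[7.3,0,25.9,0,0,0],[7.3,0,25.9,0,0,0]])

```text
clock: 4.2
eef_pos: [430.6, -105.9, 70.9]
tool_rot: [3.14, 0.0, 1.669]
force: [-0.5, -0.2, -0.0]
width: 85.5
```

Emit:
move_arm(increments=[[0,0,0,0,0,0],[0,0,0,0,0,0],[0,0,0,0,0,0],[0,0,0,0,0,0],[0,0,0,0,0,0],[0,0,0,0,0,0],[0,0,0,0,0,0],[0,0,0,0,0,0],[0,0,0,0,0,0],[0,0,0,0,0,0]], grip=-1)

```text
clock: 5.2
eef_pos: [431.1, -106.3, 71.1]
tool_rot: [3.139, 0.0, 1.669]
force: [0.3, 0.0, 7.0]
width: 37.1
```

Emit:
move_arm(increments=[[0,0,-0.5,0,0,0],[0,0,-1.5,0,0,0],[0,0,-3,0,0,0],[0,0,-5,0,0,0],[0,0,-8,0,0,0],[0,0,-11,0,0,0],[0,0,-14,0,0,0],[0,0,-16,0,0,0],[0,0,-17.5,0,0,0],[0,0,-18,0,0,0],[0,0,-18,0,0,0]])

```text
clock: 6.3
eef_pos: [429.8, -106.0, 250.7]
tool_rot: [3.141, -0.0, 1.669]
force: [0.2, 0.4, -5.7]
width: 36.9
```

```bash
python3 - <<'E'
from h import *
s=ctrl.read_state(); print(s['eef_pos'],s['width'],s['force'],s['tool_rot'])
cv2.imwrite('pics/w3.png',eyes.get_image('wrist')[:,:,::-1])
go(428.5,132.5,250,81.5)
E
```

```text
[ 429.82715932 -105.96848519  250.74212014] 36.860612604439645 [ 0.24675587  0.42423709 -5.66412034] [ 3.14086217e+00 -2.35451082e-04  1.66871712e+00]
shift [2.373e+01 2.240e+00 1.000e-02] turn [-0.04 -0.02 14.11]
```

View pics/w3.png

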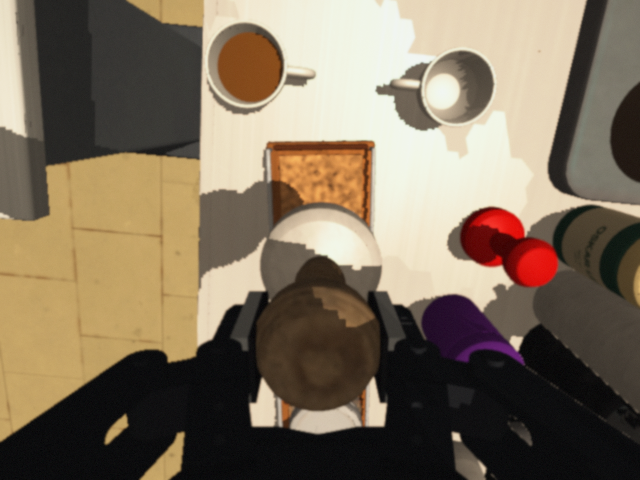

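The tamper is held. Its knob is at (320,347), its foot rim is centred near (321,262), and its pad lies empty below. I check its offset and tilt.

```bash
python3 - <<'E'
from h import *
s=ctrl.read_state(); c,P=pose('wrist',s); p=np.array(s['eef_pos'])
# foot rim ellipse: left/right extremes ~ (261,262),(382,262); top y=204
o=p[:2]; t=np.linspace(0,2*np.pi,9)[:-1]
for z,r in((210,29),(271,19.5)):
    print(z,proj(np.c_[o[0]+r*np.cos(t),o[1]+r*np.sin(t),np.full(8,z)],c,P).round(0).tolist())
print(cast([(321,204)],210,c,P), cast([(321,204)],215,c,P))
E
```

```text
210 [[378.0, 279.0], [366.0, 236.0], [323.0, 214.0], [277.0, 228.0], [256.0, 268.0], [271.0, 309.0], [311.0, 328.0], [355.0, 316.0]]
271 [[375.0, 344.0], [363.0, 305.0], [323.0, 285.0], [278.0, 298.0], [258.0, 334.0], [273.0, 372.0], [311.0, 389.0], [353.0, 379.0]]
[[427.95469899 -72.33605438]] [[427.81866471 -71.34314589]]
```

Emit:
move_arm(increments=[[1,0.1,0,0,0,0.6],[3,0.3,0,0,0,1.8],[6,0.6,0,0,0,3.6],[9.5,0.9,0,0,0,5.6],[13,1.2,0,0,0,7.7],[16.5,1.5,0,0,0,9.8],[19.5,1.8,0,0,0,11.6],[21.8,2.0,0,0,0,13],[23,2.2,0,0,0,13.8],[23.5,2.2,0,0,0,14.1],[23.5,2.2,0,0,0,14.1],[23.5,2.2,0,0,0,14.1]])

```text
clock: 7.55
eef_pos: [428.6, 128.8, 249.9]
tool_rot: [-3.141, 0.001, 1.421]
force: [-0.3, -1.1, -4.0]
width: 37.2
```

```bash
python3 - <<'E'
from h import *
s=ctrl.read_state(); print(s['eef_pos'],s['width'],s['force'],s['tool_rot'])
go(428.3,130.8,69.5,81.5)
E
```

```text
[428.62071455 128.78292328 249.90760585] 37.16029912154799 [-0.26710292 -1.12241634 -3.9929016 ] [-3.14074428e+00  1.12146685e-03  1.42145886e+00]
shift [ 0.21 -0.05 18.04] turn [-0.05  0.06 -0.06]
```

Emit:
move_arm(increments=[[0.1,0,1,0,0,0],[0.2,0,3,0,0,0],[0.2,0,6,0,0,0],[0.2,0,9,0,0,0],[0.2,0,12,0,0,0],[0.2,0,14,0,0,0],[0.2,0,15.5,0,0,0],[0.2,0,16.5,0,0,0],[0.2,0,17.1,0,0,0],[0.2,0,17.5,0,0,0],[0.2,0,17.8,0,0,0],[0.2,0,18,0,0,0],[0.2,0,18,0,0,0],[0.2,0,18,0,0,0]])

```text
clock: 8.95
eef_pos: [429.5, 132.0, 70.6]
tool_rot: [3.141, -0.0, 1.423]
force: [0.1, 0.1, -4.0]
width: 37.0
```

Emit:
move_arm(increments=[[0,0,0.1,0,0,0],[0,0,0.2,0,0,0],[0,0,0.3,0,0,0],[0,0,0.3,0,0,0]])

```text
clock: 9.35
eef_pos: [430.0, 132.2, 68.0]
tool_rot: [3.14, -0.001, 1.422]
force: [-0.5, 0.7, 5.8]
width: 36.5
```

Emit:
move_arm(increments=[[0,0,0,0,0,0],[0,0,0,0,0,0],[0,0,0,0,0,0],[0,0,0,0,0,0],[0,0,0,0,0,0],[0,0,0,0,0,0],[0,0,-2,0,0,0],[0,0,-5,0,0,0],[0,0,-9,0,0,0],[0,0,-13,0,0,0],[0,0,-17,0,0,0],[0,0,-20,0,0,0],[0,0,-22,0,0,0],[0,0,-22,0,0,0]], grip=1)

```text
clock: 10.75
eef_pos: [430.8, 132.3, 289.7]
tool_rot: [3.137, -0.003, 1.423]
force: [0.7, -0.9, -0.9]
width: 85.6
```

```bash
python3 - <<'E'
from h import *
s=ctrl.read_state(); print(s['eef_pos'],s['width'])
im=eyes.get_image('wrist')[:,:,::-1].copy(); c,P=pose('wrist',s); np.save('pics/s4.npy',P)
t=np.linspace(0,2*np.pi,50)
for z,r in((28,29),(100,19)):
    for q in proj(np.c_[428.5+r*np.cos(t),132.5+r*np.sin(t),np.full(50,z)],c,P): cv2.circle(im,tuple(int(v) for v in q.round()),1,(0,255,0),-1)
cv2.imwrite('pics/w4.png',im)
go(441.3,-191.8,250,96.1)
E
```

```text
[430.77886942 132.29059739 289.66020616] 85.58863885325107
shift [-31.88   5.91   3.76] turn [  0.12  -0.09 -14.57]
```

View pics/w4.png

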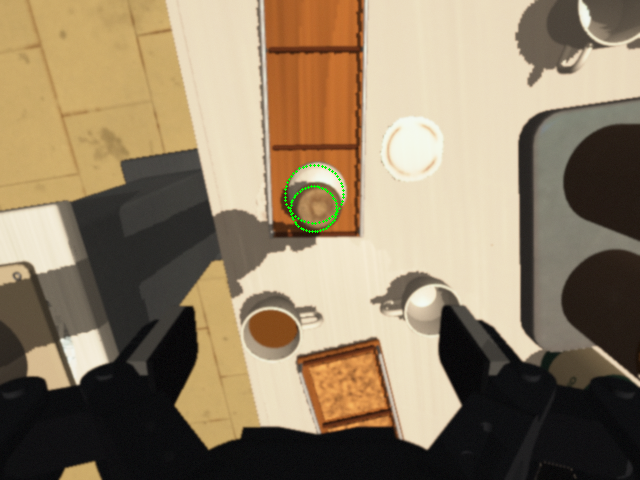

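The tamper stands upright and matches the predicted bay-centre circles to about 2 mm. The steel shaker is next.

Emit:
move_arm(increments=[[-2,0.4,0,0,0,-1],[-6,1.1,0,0,0,-3],[-10,1.9,0,0,0,-5],[-14,2.6,0,0,0,-6.5],[-18,3.3,0,0,0,-8.5],[-22,4.1,0,0,0,-10.5],[-26,4.8,0,0,0,-12.5],[-29,5.4,0,0,0,-13.5],[-31,5.7,0,0,0,-14.6],[-31.9,5.9,0,0,0,-14.6],[-31.9,5.9,0,0,0,-14.6],[-31.9,5.9,0,0,0,-14.6]])

```text
clock: 12.0
eef_pos: [440.3, -191.0, 286.5]
tool_rot: [-3.14, -0.002, 1.678]
force: [0.8, 0.2, -0.9]
width: 85.5
```

```bash
python3 - <<'E'
from h import *
s=ctrl.read_state(); print(s['eef_pos'],s['tool_rot'])
im=eyes.get_image('wrist')[:,:,::-1].copy(); c,P=pose('wrist',s)
t=np.linspace(0,2*np.pi,50)
for x,y,h,r in((441.3,-191.8,122,15),(441.3,-191.8,15,32),(451.6,-280.5,115,30)):
    for q in proj(np.c_[x+r*np.cos(t),y+r*np.sin(t),np.full(50,h)],c,P): cv2.circle(im,tuple(int(v) for v in q.round()),1,(0,255,0),-1)
cv2.imwrite('pics/w5.png',im)
go(441.3,-191.8,70,96.1)
E
```

```text
[ 440.26911764 -190.95922676  286.50767897] [-3.14016962e+00 -1.55321762e-03  1.67793975e+00]
shift [-0.15  0.1  21.67] turn [-0.06 -0.08  0.09]
```

View pics/w5.png

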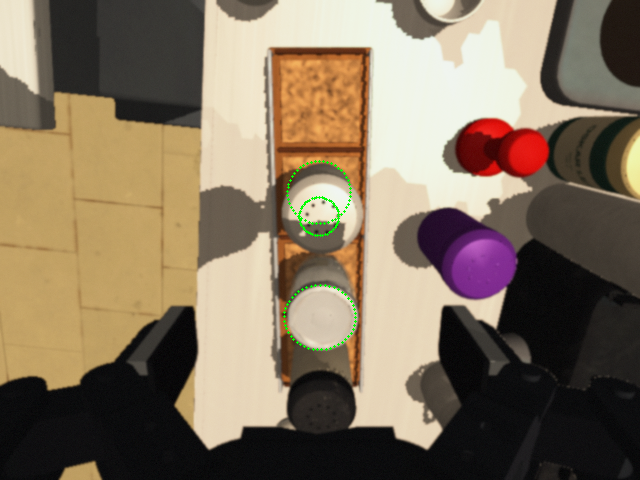

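The predicted circles match the steel dome's dot ring (320,215) and the jar lid (320,318).

Emit:
move_arm(increments=[[-0.1,0.1,2,0,0,0],[-0.1,0.2,5,0,0,0],[-0.1,0.2,9,0,0,0],[-0.1,0.2,12,0,0,0],[-0.1,0.2,15,0,0,0],[-0.1,0.2,17.5,0,0,0],[-0.1,0.2,19.5,0,0,0],[-0.1,0.2,20.8,0,0,0],[-0.1,0.2,21.5,0,0,0],[-0.1,0.2,21.5,0,0,0]])

```text
clock: 13.05
eef_pos: [442.4, -191.9, 71.7]
tool_rot: [-3.14, -0.001, 1.679]
force: [0.2, 0.4, 0.5]
width: 85.3
```

Emit:
move_arm(increments=[[0,0,0,0,0,0],[0,0,0,0,0,0],[0,0,0,0,0,0],[0,0,0,0,0,0],[0,0,0,0,0,0],[0,0,0,0,0,0],[0,0,0,0,0,0],[0,0,0,0,0,0]], grip=-1)

```text
clock: 13.85
eef_pos: [443.4, -193.1, 73.5]
tool_rot: [3.139, 0.0, 1.678]
force: [-0.7, 0.6, 6.0]
width: 61.3
```

Emit:
move_arm(increments=[[0,0,-0.5,0,0,0],[0,0,-1.5,0,0,0],[0,0,-3,0,0,0],[0,0,-5,0,0,0],[0,0,-8,0,0,0],[0,0,-11,0,0,0],[0,0,-14,0,0,0],[0,0,-16,0,0,0],[0,0,-17.5,0,0,0],[0,0,-18,0,0,0],[0,0,-18,0,0,0]])

```text
clock: 14.95
eef_pos: [442.6, -193.1, 253.0]
tool_rot: [3.14, 0.0, 1.677]
force: [0.3, -0.2, -2.7]
width: 61.2
```

```bash
python3 - <<'E'
from h import *
s=ctrl.read_state(); print(s['eef_pos'],s['width'],s['force'],s['tool_rot'])
cv2.imwrite('pics/w6.png',eyes.get_image('wrist')[:,:,::-1])
go(441.8,221.5,250,81.5)
E
```

```text
[ 442.59063854 -193.05693036  252.95784919] 61.15194369480596 [ 0.32897567 -0.1602029  -2.74371186] [3.14040559e+00 1.76718538e-04 1.67739173e+00]
shift [41.2   4.37  0.24] turn [-1.000e-02 -2.000e-02  1.461e+01]
```

View pics/w6.png

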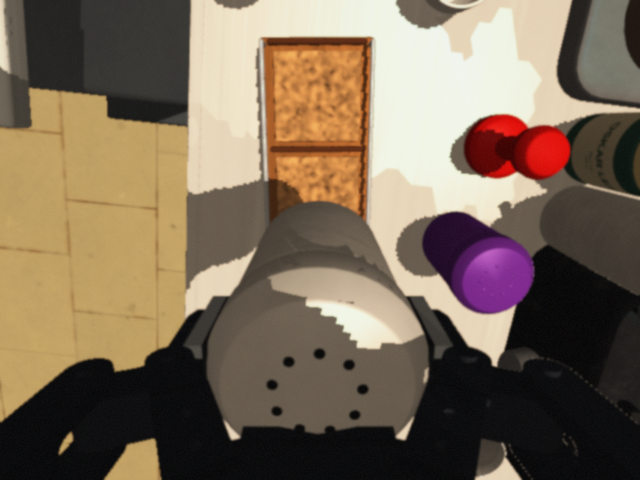

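The steel shaker is held upright, with its dot ring at (318,390), and two pads are now empty.

Emit:
move_arm(increments=[[1.2,0.1,0,0,0,0.4],[3.6,0.4,0,0,0,1.3],[7,0.7,0,0,0,2.5],[10.7,1.1,0,0,0,3.8],[14.5,1.5,0,0,0,5.1],[18.3,1.9,0,0,0,6.5],[22.1,2.3,0,0,0,7.8],[25.9,2.7,0,0,0,9.2],[29.7,3.1,0,0,0,10.5],[33.5,3.5,0,0,0,11.9],[37,3.9,0,0,0,13.1],[39.5,4.2,0,0,0,14],[40.8,4.3,0,0,0,14.6],[41.2,4.4,0,0,0,14.6],[41.2,4.4,0,0,0,14.6],[41.2,4.4,0,0,0,14.6]])

```text
clock: 16.6
eef_pos: [442.4, 219.8, 252.0]
tool_rot: [-3.141, 0.001, 1.421]
force: [0.0, 0.3, -2.6]
width: 61.1
```

```bash
python3 - <<'E'
from h import *
s=ctrl.read_state(); print(s['eef_pos'],s['width'],s['force'],s['tool_rot'])
go(441.8,221.5,70,81.5)
E
```

```text
[442.41095055 219.79200062 251.95134318] 61.057035663875354 [ 0.04502806  0.32479843 -2.56049775] [-3.14103077e+00  1.24531116e-03  1.42100403e+00]
shift [ 0.18 -0.08 18.19] turn [-0.03  0.07 -0.08]
```

Emit:
move_arm(increments=[[0.1,0,1,0,0,0],[0.1,0,3,0,0,0],[0.1,-0.1,6,0,0,0],[0.1,-0.1,9,0,0,0],[0.1,-0.1,12,0,0,0],[0.1,-0.1,14,0,0,0],[0.1,-0.1,15.5,0,0,0],[0.1,-0.1,16.5,0,0,0],[0.1,-0.1,17.1,0,0,0],[0.1,-0.1,17.5,0,0,0],[0.1,-0.1,17.8,0,0,0],[0.1,-0.1,18,0,0,0],[0.1,-0.1,18.1,0,0,0],[0.1,-0.1,18.1,0,0,0]])

```text
clock: 18.0
eef_pos: [441.8, 222.5, 71.5]
tool_rot: [3.141, -0.0, 1.423]
force: [-0.4, 1.1, -3.1]
width: 61.2
```

Emit:
move_arm(increments=[[0,0,0.1,0,0,0],[0,0,0.1,0,0,0]])

```text
clock: 18.2
eef_pos: [441.9, 222.5, 70.6]
tool_rot: [3.141, -0.001, 1.423]
force: [0.4, -0.1, 0.3]
width: 61.1
```

Emit:
move_arm(increments=[[0,0,0.1,0,0,0],[0,0,0.1,0,0,0]])

```text
clock: 18.4
eef_pos: [442.1, 222.7, 70.5]
tool_rot: [3.141, -0.002, 1.422]
force: [-0.8, -0.8, 11.1]
width: 60.9
```

Emit:
move_arm(increments=[[0,0,0,0,0,0],[0,0,0,0,0,0],[0,0,0,0,0,0],[0,0,0,0,0,0],[0,0,0,0,0,0],[0,0,0,0,0,0],[0,0,-2,0,0,0],[0,0,-5,0,0,0],[0,0,-9,0,0,0],[0,0,-13,0,0,0],[0,0,-17,0,0,0],[0,0,-20,0,0,0],[0,0,-22,0,0,0],[0,0,-22,0,0,0]], grip=1)

```text
clock: 19.8
eef_pos: [443.2, 222.8, 291.8]
tool_rot: [3.138, -0.004, 1.423]
force: [0.2, -0.0, -0.1]
width: 85.4
```

```bash
python3 - <<'E'
from h import *
s=ctrl.read_state(); print(s['eef_pos'],s['width'])
im=eyes.get_image('wrist')[:,:,::-1].copy(); c,P=pose('wrist',s)
t=np.linspace(0,2*np.pi,50)
for x,y,h,r in((441.8,221.5,119,15),(441.8,221.5,12,32),(428.5,132.5,100,19)):
    for q in proj(np.c_[x+r*np.cos(t),y+r*np.sin(t),np.full(50,h)],c,P): cv2.circle(im,tuple(int(v) for v in q.round()),1,(0,255,0),-1)
cv2.imwrite('pics/w7.png',im)
go(451.6,-280.5,290,96.1)
E
```

```text
[443.21800957 222.84696778 291.83899698] 85.44210921917215
shift [-49.63   8.35  -0.07] turn [  0.1   -0.1  -14.58]
```

View pics/w7.png

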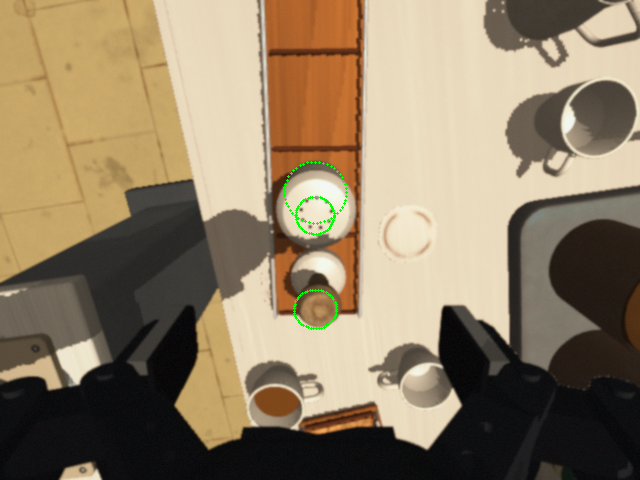

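The steel shaker matches its predicted circles (316,215), and the tamper still stands at (317,308). The jar is next.

Emit:
move_arm(increments=[[-2,0.3,0,0,0,-0.6],[-6,1,0,0,0,-1.8],[-10.5,1.8,0,0,0,-3.1],[-15,2.5,0,0,0,-4.4],[-19.5,3.3,0,0,0,-5.7],[-24,4,0,0,0,-7],[-28.5,4.8,0,0,0,-8.4],[-33,5.5,0,0,0,-9.7],[-37.5,6.3,0,0,0,-11],[-42,7,0,0,0,-12.3],[-46,7.7,0,0,0,-13.5],[-48.6,8.2,0,0,0,-14.3],[-49.6,8.3,0,0,0,-14.6],[-49.6,8.3,0,0,0,-14.6],[-49.6,8.3,0,0,0,-14.6]])

```text
clock: 21.35
eef_pos: [450.3, -278.7, 288.4]
tool_rot: [-3.14, -0.002, 1.678]
force: [-0.7, 1.1, 0.0]
width: 85.3
```

```bash
python3 - <<'E'
from h import *
s=ctrl.read_state(); print(s['eef_pos'],s['tool_rot'])
im=eyes.get_image('wrist')[:,:,::-1].copy(); c,P=pose('wrist',s)
t=np.linspace(0,2*np.pi,50)
for x,y,h,r in((451.6,-280.5,115,30),(459.2,-365.1,125,31),(460.8,-372.5,125,31)):
    for q in proj(np.c_[x+r*np.cos(t),y+r*np.sin(t),np.full(50,h)],c,P): cv2.circle(im,tuple(int(v) for v in q.round()),1,(0,255,0),-1)
cv2.imwrite('pics/w8.png',im)
go(451.6,-280.5,70,96.1)
E
```

```text
[ 450.32262902 -278.73300715  288.35215019] [-3.14025173e+00 -2.30435656e-03  1.67812456e+00]
shift [-0.27  0.09 21.86] turn [-0.05 -0.13  0.11]
```

View pics/w8.png

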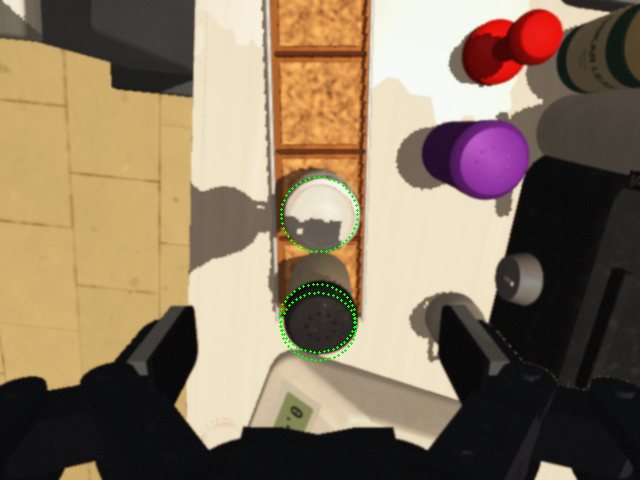

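The jar lid (320,214) matches its circle. The black cap is at (320,318), which fits the y = -365 estimate.

Emit:
move_arm(increments=[[-0.1,0.1,2,0,0,0],[-0.2,0.1,5,0,0,0],[-0.2,0.1,9,0,0,0],[-0.2,0.1,12,0,0,0],[-0.2,0.1,15,0,0,0],[-0.2,0.1,17.5,0,0,0],[-0.2,0.1,19.5,0,0,0],[-0.2,0.1,20.8,0,0,0],[-0.2,0.1,21.7,0,0,0],[-0.2,0.1,21.7,0,0,0]])

```text
clock: 22.4
eef_pos: [451.7, -281.4, 71.7]
tool_rot: [-3.141, -0.001, 1.678]
force: [0.2, 0.2, 0.4]
width: 85.5
```

Emit:
move_arm(increments=[[0,0,0,0,0,0],[0,0,0,0,0,0],[0,0,0,0,0,0],[0,0,0,0,0,0],[0,0,0,0,0,0],[0,0,0,0,0,0],[0,0,0,0,0,0],[0,0,0,0,0,0]], grip=-1)

```text
clock: 23.2
eef_pos: [452.7, -282.8, 73.7]
tool_rot: [3.139, 0.001, 1.677]
force: [0.5, 0.8, 6.2]
width: 60.9
```

Emit:
move_arm(increments=[[0,0,-0.5,0,0,0],[0,0,-1.5,0,0,0],[0,0,-3,0,0,0],[0,0,-5,0,0,0],[0,0,-8,0,0,0],[0,0,-11,0,0,0],[0,0,-14,0,0,0],[0,0,-16,0,0,0],[0,0,-17.5,0,0,0],[0,0,-18,0,0,0],[0,0,-18,0,0,0]])

```text
clock: 24.3
eef_pos: [451.7, -282.3, 253.0]
tool_rot: [3.141, 0.0, 1.677]
force: [0.2, -0.1, -3.1]
width: 60.5
```

```bash
python3 - <<'E'
from h import *
s=ctrl.read_state(); print(s['eef_pos'],s['width'],s['force'],s['tool_rot'])
go(455.2,310.5,250,81.5)
E
```

```text
[ 451.71159943 -282.34137475  252.96392159] 60.467017502209785 [ 0.20679039 -0.14299173 -3.11806886] [3.14057441e+00 4.30815387e-04 1.67729864e+00]
shift [58.91  6.65  0.28] turn [ 0.06  0.02 14.6 ]
```

Emit:
move_arm(increments=[[1.2,0.1,0,0,0,0.3],[3.7,0.4,0,0,0,0.9],[7.2,0.8,0,0,0,1.8],[11,1.2,0,0,0,2.7],[15,1.7,0,0,0,3.7],[19,2.1,0,0,0,4.7],[23,2.6,0,0,0,5.7],[27,3,0,0,0,6.7],[31,3.5,0,0,0,7.7],[35,4,0,0,0,8.7],[39,4.4,0,0,0,9.7],[43,4.9,0,0,0,10.7],[47,5.3,0,0,0,11.6],[51,5.8,0,0,0,12.6],[54.5,6.2,0,0,0,13.5],[57.2,6.5,0,0,0,14.2],[58.6,6.6,0,0,0,14.6],[58.9,6.6,0,0,0,14.6],[58.9,6.6,0,0,0,14.6],[58.9,6.6,0,0,0,14.6]])

```text
clock: 26.3
eef_pos: [454.8, 308.2, 252.3]
tool_rot: [-3.141, 0.001, 1.42]
force: [1.0, 0.1, -1.9]
width: 60.3
```

```bash
python3 - <<'E'
from h import *
s=ctrl.read_state(); print(s['eef_pos'],s['width'],s['force'],s['tool_rot'])
go(455.2,310.5,70,81.5)
E
```

```text
[454.80488061 308.22903691 252.30856052] 60.336818696550566 [ 1.00821362  0.07203883 -1.9231448 ] [-3.14133720e+00  1.08563850e-03  1.41988087e+00]
shift [2.500e-01 1.000e-02 1.823e+01] turn [-0.01  0.06 -0.15]
```

Emit:
move_arm(increments=[[0,0,1,0,0,0],[0.1,0,3,0,0,0],[0.1,0,6,0,0,0],[0.1,0,9,0,0,0],[0.1,0,12,0,0,0],[0.1,0,14,0,0,0],[0.1,0,15.5,0,0,0],[0.1,0,16.5,0,0,0],[0.1,0,17.1,0,0,0],[0.1,0,17.5,0,0,0],[0.1,0,17.8,0,0,0],[0.1,0,18,0,0,0],[0.1,0,18.1,0,0,0],[0.1,0,18.1,0,0,0]])

```text
clock: 27.7
eef_pos: [454.9, 311.5, 71.5]
tool_rot: [3.141, -0.0, 1.423]
force: [-1.2, -0.3, -2.6]
width: 60.7
```

Emit:
move_arm(increments=[[0,0,0.1,0,0,0],[0,0,0.1,0,0,0]])

```text
clock: 27.9
eef_pos: [455.1, 311.5, 70.8]
tool_rot: [3.141, -0.001, 1.423]
force: [-0.7, -0.2, 0.8]
width: 60.3
```

Emit:
move_arm(increments=[[0,0,0.1,0,0,0],[0,0,0.1,0,0,0]])

```text
clock: 28.1
eef_pos: [455.2, 311.6, 70.6]
tool_rot: [3.141, -0.002, 1.422]
force: [-2.1, -0.3, 9.0]
width: 60.4
```

Emit:
move_arm(increments=[[0,0,0,0,0,0],[0,0,0,0,0,0],[0,0,0,0,0,0],[0,0,0,0,0,0],[0,0,0,0,0,0],[0,0,0,0,0,0],[0,0,-2,0,0,0],[0,0,-5,0,0,0],[0,0,-9,0,0,0],[0,0,-13,0,0,0],[0,0,-17,0,0,0],[0,0,-20,0,0,0],[0,0,-22,0,0,0],[0,0,-22,0,0,0]], grip=1)

```text
clock: 29.5
eef_pos: [456.5, 311.8, 292.1]
tool_rot: [3.138, -0.004, 1.423]
force: [0.5, -1.2, 0.4]
width: 85.5
```

```bash
python3 - <<'E'
from h import *
s=ctrl.read_state(); print(s['eef_pos'],s['width'])
im=eyes.get_image('wrist')[:,:,::-1].copy(); c,P=pose('wrist',s)
t=np.linspace(0,2*np.pi,50)
for x,y,h,r in((455.2,310.5,112,30),(441.8,221.5,119,15),(428.5,132.5,100,19)):
    for q in proj(np.c_[x+r*np.cos(t),y+r*np.sin(t),np.full(50,h)],c,P): cv2.circle(im,tuple(int(v) for v in q.round()),1,(0,255,0),-1)
cv2.imwrite('pics/w9.png',im)
go(459.2,-365.5,290,96.1)
E
```

```text
[456.45235257 311.82936313 292.11734296] 85.51485243430368
shift [-66.91  10.37  -0.09] turn [  0.1   -0.11 -14.59]
```

View pics/w9.png

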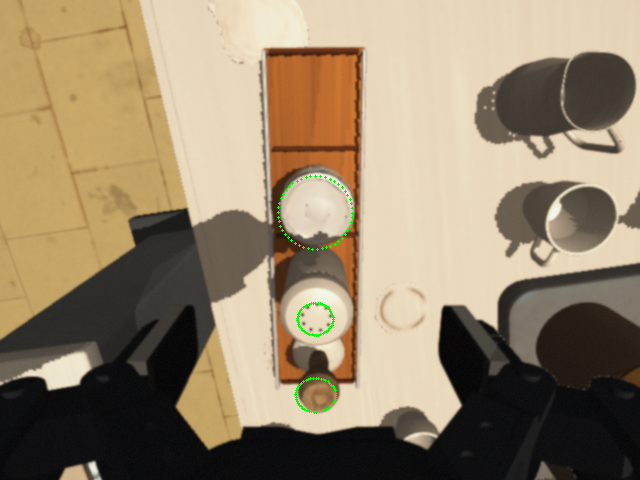

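The jar lid (317,210), steel shaker (316,319) and tamper (317,395) all stand on their marks. The black-cap shaker is last.

Emit:
move_arm(increments=[[-2,0.3,0,0,0,-0.4],[-6,0.9,0,0,0,-1.3],[-10.5,1.6,0,0,0,-2.3],[-15,2.3,0,0,0,-3.3],[-19.5,3,0,0,0,-4.2],[-24,3.7,0,0,0,-5.2],[-28.5,4.4,0,0,0,-6.2],[-33,5.1,0,0,0,-7.2],[-37.5,5.8,0,0,0,-8.2],[-42,6.5,0,0,0,-9.2],[-46.5,7.2,0,0,0,-10.1],[-51,7.9,0,0,0,-11.1],[-55.5,8.6,0,0,0,-12.1],[-60,9.3,0,0,0,-13.1],[-64,9.9,0,0,0,-14],[-66.2,10.3,0,0,0,-14.6],[-66.9,10.4,0,0,0,-14.6],[-66.9,10.4,0,0,0,-14.6],[-66.9,10.4,0,0,0,-14.6]])

```text
clock: 31.45
eef_pos: [459.0, -363.9, 288.3]
tool_rot: [-3.141, -0.003, 1.678]
force: [-0.4, -0.2, 0.2]
width: 85.4
```

```bash
python3 - <<'E'
from h import *
s=ctrl.read_state(); print(s['eef_pos'],s['tool_rot'])
im=eyes.get_image('wrist')[:,:,::-1].copy(); c,P=pose('wrist',s)
t=np.linspace(0,2*np.pi,50)
for x,y,h,r in((459.2,-365.5,125,31),):
    for q in proj(np.c_[x+r*np.cos(t),y+r*np.sin(t),np.full(50,h)],c,P): cv2.circle(im,tuple(int(v) for v in q.round()),1,(0,255,0),-1)
cv2.imwrite('pics/w10.png',im)
go(459.2,-365.5,70,96.1)
E
```

```text
[ 458.97875132 -363.86335248  288.32324268] [-3.14068818e+00 -2.51678369e-03  1.67841527e+00]
shift [-2.300e-01 -2.000e-02  2.186e+01] turn [-0.02 -0.13  0.11]
```

View pics/w10.png

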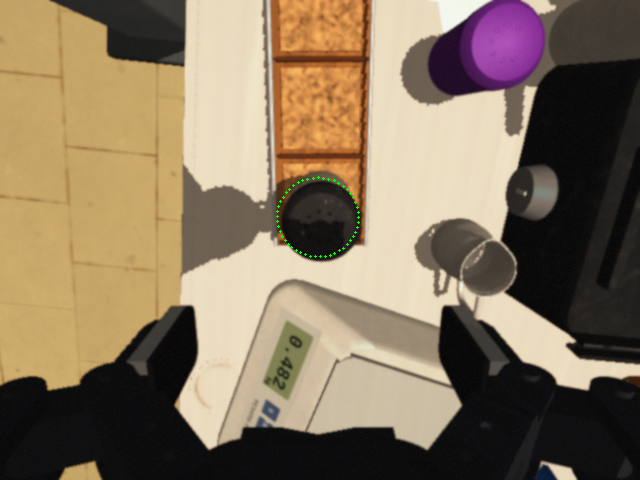

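The black cap at (320,219) matches the circle to about 2 mm, and the mug and scale are clear of the fingers.

Emit:
move_arm(increments=[[-0.1,0.1,2,0,0,0],[-0.2,0.1,5,0,0,0],[-0.2,0.1,9,0,0,0],[-0.2,0.1,12,0,0,0],[-0.2,0.1,15,0,0,0],[-0.2,0.1,17.5,0,0,0],[-0.2,0.1,19.5,0,0,0],[-0.2,0.1,20.8,0,0,0],[-0.2,0.1,21.7,0,0,0],[-0.2,0.1,21.7,0,0,0]])

```text
clock: 32.5
eef_pos: [460.1, -366.6, 71.7]
tool_rot: [-3.141, -0.001, 1.678]
force: [-0.8, 0.4, 1.0]
width: 85.1
```

Emit:
move_arm(increments=[[0,0,0,0,0,0],[0,0,0,0,0,0],[0,0,0,0,0,0],[0,0,0,0,0,0],[0,0,0,0,0,0],[0,0,0,0,0,0],[0,0,0,0,0,0],[0,0,0,0,0,0]], grip=-1)

```text
clock: 33.3
eef_pos: [461.0, -368.2, 73.7]
tool_rot: [3.139, 0.001, 1.677]
force: [0.2, 0.9, 6.1]
width: 61.4
```

Emit:
move_arm(increments=[[0,0,-0.5,0,0,0],[0,0,-1.5,0,0,0],[0,0,-3,0,0,0],[0,0,-5,0,0,0],[0,0,-8,0,0,0],[0,0,-11,0,0,0],[0,0,-14,0,0,0],[0,0,-16,0,0,0],[0,0,-17.5,0,0,0],[0,0,-18,0,0,0],[0,0,-18,0,0,0]])

```text
clock: 34.4
eef_pos: [460.2, -367.8, 253.4]
tool_rot: [3.14, 0.001, 1.677]
force: [-0.2, 0.7, -1.7]
width: 61.1
```

```bash
python3 - <<'E'
from h import *
s=ctrl.read_state(); print(s['eef_pos'],s['width'],s['force'],s['tool_rot'])
go(468.5,399.5,250,81.5)
E
```

```text
[ 460.17358375 -367.79935395  253.37675863] 61.1077283244676 [-0.22431025  0.71328426 -1.7458057 ] [3.14030410e+00 9.96794742e-04 1.67720941e+00]
shift [76.21  8.98  0.27] turn [ 0.08  0.05 14.6 ]
```

Emit:
move_arm(increments=[[1.2,0.1,0,0,0,0.2],[3.7,0.4,0,0,0,0.7],[7.4,0.9,0,0,0,1.4],[11.7,1.4,0,0,0,2.2],[16.2,1.9,0,0,0,3.1],[20.7,2.4,0,0,0,4],[25.2,3,0,0,0,4.8],[29.7,3.5,0,0,0,5.7],[34.2,4,0,0,0,6.5],[38.7,4.6,0,0,0,7.4],[43.2,5.1,0,0,0,8.3],[47.7,5.6,0,0,0,9.1],[52.2,6.1,0,0,0,10],[56.7,6.7,0,0,0,10.9],[61.2,7.2,0,0,0,11.7],[65.7,7.7,0,0,0,12.6],[70,8.2,0,0,0,13.4],[73.5,8.7,0,0,0,14.1],[75.5,8.9,0,0,0,14.6],[76.2,9,0,0,0,14.6]])

```text
clock: 36.4
eef_pos: [466.1, 402.7, 250.4]
tool_rot: [-3.139, 0.001, 1.427]
force: [-0.4, 0.0, -1.8]
width: 61.4
```

Emit:
move_arm(increments=[[0,0,0,0,0,0],[0,0,0,0,0,0],[0,0,0,0,0,0]])

```text
clock: 36.7
eef_pos: [468.9, 397.7, 252.5]
tool_rot: [-3.141, 0.001, 1.42]
force: [0.1, 0.3, -1.8]
width: 61.2
```

```bash
python3 - <<'E'
from h import *
s=ctrl.read_state(); print(s['eef_pos'],s['width'],s['force'],s['tool_rot'])
go(468.5,399.5,70,81.5)
E
```

```text
[468.86219532 397.72779559 252.49674131] 61.23322100250504 [ 0.07415775  0.33125311 -1.77598654] [-3.14145419e+00  5.89146436e-04  1.41979577e+00]
shift [ 0.18 -0.06 18.25] turn [-0.01  0.03 -0.15]
```

Emit:
move_arm(increments=[[0,0,1,0,0,0],[0,0,3,0,0,0],[0,0,6,0,0,0],[0,0,9,0,0,0],[0,0,12,0,0,0],[0,0,14,0,0,0],[0,0,15.5,0,0,0],[0,0,16.5,0,0,0],[0,0,17.1,0,0,0],[0,0,17.5,0,0,0],[0,0,17.8,0,0,0],[0,0,18,0,0,0],[0,0,18.1,0,0,0],[0,0,18.1,0,0,0]])

```text
clock: 38.1
eef_pos: [468.6, 399.8, 71.5]
tool_rot: [3.141, -0.0, 1.423]
force: [-0.2, -0.3, -1.7]
width: 61.5
```

Emit:
move_arm(increments=[[0,0,0.1,0,0,0],[0,0,0.2,0,0,0],[0,0,0.2,0,0,0]])

```text
clock: 38.4
eef_pos: [468.9, 400.0, 70.6]
tool_rot: [3.141, -0.001, 1.422]
force: [-2.2, -0.3, 6.7]
width: 61.4
```

Contact is made, so I release, lift and check.

Emit:
move_arm(increments=[[0,0,0,0,0,0],[0,0,0,0,0,0],[0,0,0,0,0,0],[0,0,0,0,0,0],[0,0,0,0,0,0],[0,0,0,0,0,0],[0,0,-2,0,0,0],[0,0,-5,0,0,0],[0,0,-9,0,0,0],[0,0,-13,0,0,0],[0,0,-17,0,0,0],[0,0,-21,0,0,0],[0,0,-24,0,0,0],[0,0,-26,0,0,0],[0,0,-26,0,0,0],[0,0,-26,0,0,0]], grip=1)

```text
clock: 40.0
eef_pos: [468.2, 399.6, 328.9]
tool_rot: [-3.141, -0.0, 1.423]
force: [-0.3, 1.1, -1.0]
width: 85.5
```

```bash
python3 - <<'E'
from h import *
s=ctrl.read_state(); print(s['eef_pos'],s['width'],s['force'])
t=np.linspace(0,2*np.pi,60); out=[]
for n in('wrist','side','top'):
  im=eyes.get_image(n)[:,:,::-1].copy(); c,P=pose(n,s)
  cv2.imwrite(f'pics/fin_{n}.png',im)
  for x,y,h,r in((468.5,399.5,122,31),(455.2,310.5,112,30),(441.8,221.5,119,15),(428.5,132.5,100,19)):
    for q in proj(np.c_[x+r*np.cos(t),y+r*np.sin(t),np.full(60,h)],c,P):
      cv2.circle(im,tuple(int(v) for v in q.round()),0 if n!='wrist' else 1,(0,255,0),-1)
  out.append(im)
w=cv2.resize(out[0][:,150:470],(400,600)); 
sd=cv2.resize(out[1][200:290,150:310],(400,225),interpolation=cv2.INTER_CUBIC); tp=cv2.resize(out[2][210:320,100:310],(400,210),interpolation=cv2.INTER_CUBIC)
r=np.zeros((600,400,3),np.uint8); r[:225]=sd; r[300:510]=tp
cv2.imwrite('pics/fin.png',np.hstack([w,r]))
E
```

```text
[468.23373263 399.61331576 328.88521955] 85.53422948997014 [-0.27362552  1.09922486 -0.95540922]
```

View pics/fin.png

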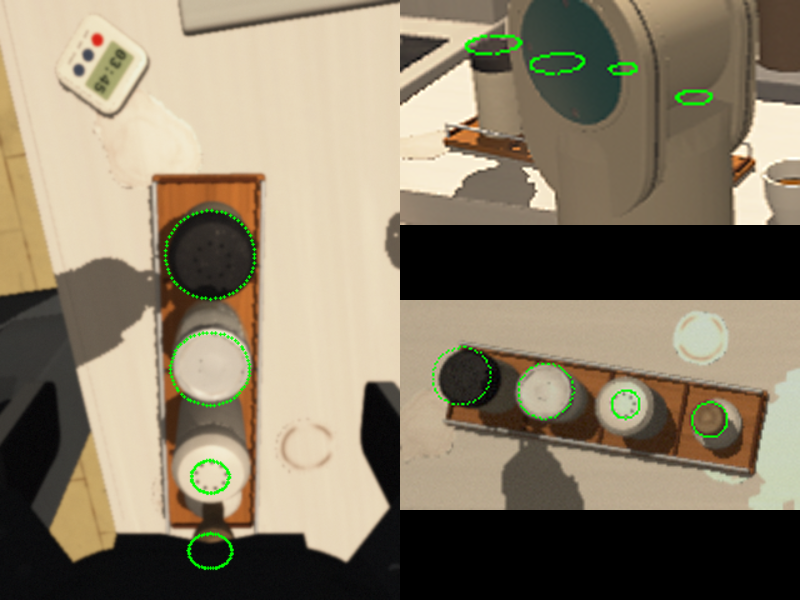

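All four stand on their bay-centre marks, and both views agree within a few mm. I hand in.

```bash
python3 -c "
from cell import ctrl
print(ctrl.finish_job())"
```

```text
the job is handed in; nothing more can be done
None
```

I moved all four things to the empty rack in mirrored order. From the right they now stand tamper, steel shaker, jar, black-cap shaker. Each was carried upright, lowered until it touched the board, and released. The job was handed in at about 40 s on the robot's clock. `finish_job` gives no verdict, so success is judged only from my own checks.

- **Final position:** the wrist and top pictures show all four upright in their bays. The jar, steel shaker and tamper lie within a few mm of their bay centres.
- **Disagreement:** for the black-cap shaker, the wrist view puts it on the bay centre, but the top view puts it about 5 mm off along the row. Both are inside the 15 mm limit.
- **Not fully checked:** in the side view the arm hid most of the rack. In the last wrist view the gripper hid the tamper's knob, so its final check rests on the top picture and earlier wrist looks.
- **Clearance and forces:** at hand-in the gripper was open and about 0.2 m above the things. Wrist force readings at the end of each move stayed at about 11 N or less.

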